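# Show the spice jar to the recipe camera

### The arm

A 7-joint arm with a two-finger parallel gripper is mounted at the origin on a cart in front of the work surface, level with it; the furniture and walls round the work are solid. World frame = base frame: x ahead of the robot, y to its left, z up, the work surface at z = 0. Lengths are in m, angles in rad, forces in N, time in s.
With the tool pointing down it reaches from about 0.4 to 0.85 m from the base axis. Payload 10.4 kg.
Tool frame: the origin (TCP) lies on the centre line of the jaws, within the pads' length; the fingertips stand 17 mm ahead of it and the grasp point (between the pads) lies 2 mm behind it; z points along the fingers, y is the line along which they close (so a half turn about z gives the same grasp; the last joint's range is limited). The gripper opens to 85 mm and grips with 20 to 120 N. Pads are 22 mm wide; open, the fingers measure 114 mm over their backs; the gripper's body (76 mm by 85 mm) begins 54 mm behind the grasp point. The pads swing forward as they close: fully open they stand 13 mm farther back than shut.
Start: joints at [1.242, 0.332, -0.065, 1.46, 0.022, 1.35, -0.088], TCP at [0.188, -0.596, 0.248] pointing down, gripper open.
Joint ranges: [-2.6, 2.6], [-0.5, 2.12], [-1.47, 1.34], [0.16, 2.42], [-1.27, 4.41], [0.06, 2.06], [-2.6, 2.6]. Speed limits (rad/s): [2.22, 2.22, 2.79, 2.79, 3.14, 3.14, 3.14].

### API

Orientations are given as a unit quaternion [x, y, z, w].
In Python, from workcell import get_obs, optics, job gives the robot as it stands. The module is installed in compiled form; this text tells all that it offers.
- The arm moves only by the tool send_rows, never from a script. Its argument "plan" is a list that holds one entry, the list of rows, each a list of 7 numbers: the turn, a rotation vector about the tool's x, y, z in units of 1.5 rad (1.0 is 1.5 rad), then the shift along the tool's x, y, z in units of 20 cm (1.0 is 20 cm), then the opening, from 0 (shut) to 1 (fully open). A call has 1 to 20 rows; each row shifts and turns the commanded pose from where the row before left it, along the tool's axes as they then stand; what a row does not reach is not made up. A row lasts 1/12 s, in which the tool goes at most 41.7 mm and 7.16 degrees, less where a joint would pass 70% of its speed; a pose out of reach is approached as far as the arm can. A call with a number of a shift or a turn outside -1 to 1 is refused whole. A call with a gripper value outside its range is refused whole. The fingers move at their own pace and stop on an object; "squeeze" is the grip in N (left out, the last holds). Time passes only in rows, so rows that do not move let the fingers close. It gives the time, the measured TCP pose, the force, the opening and the grip force at its end, in the units of the state.
- get_obs(): the state, without advancing time (a new reading comes with each control period).
- optics.camera(name): name is "scene" or "top" or "wrist"; returns the picture (384x512x3 uint8, red, green, blue); there is no depth.
- optics.get_calibration(name): a dict with "intrinsics" (3x3 intrinsics, pixels), "world_from_camera" (4x4, takes a point from camera to world coordinates); the wrist camera has in their place "T_tool_cam" (4x4, takes a point from camera to tool coordinates, whose origin is the TCP and whose axes are the flange's). Camera axes: x right, y up, looking along -z (the intrinsics and any distortion apply to the point x, -y, -z); pixel columns grow to the right and rows downward; lengths in m; the calibration is good to about 2 mm. The wrist camera is an equidistant fisheye: a pixel r from the principal point sees the ray r / f radians off the axis. A picture is of the moment at which its call begins: read the wrist's pose just before it. get_calibration takes no time and is no camera call.
- job.hand_in(): hands the job in; it is judged then, once.
The state is a dict: "clock": time; "joint_pos": joint angles; "joint_velocities": joint speeds; "tau": joint torques, N m; "position": TCP position; "ee_rot": TCP orientation; "ft_force": force on the tool from outside, world axes, zero at the start; "torque": the same for the moment, N m; "grip_width": opening from 0.0 (shut) to 1.0 (fully open); "grasp_force": force on a finger pad.
Only numpy, scipy, OpenCV 4.12 (cv2) and the standard library are available. Lean on these libraries where they do the work, as an engineer would, in place of code of your own. Each camera call takes 0.05 s, during which the arm holds its last target. There are 200 camera calls.

### The job

We are filming a recipe: start the recording by pressing the red button of the remote shutter release fully down and letting it spring back up, then lift the yellow-capped spice jar out of the wooden spice block and show its label to the camera on the desk stand. Hold the jar the right way up with its label square to the lens (the camera looks a little downward, so lean the jar back to match), the label in the middle of the view and about 15 cm from the lens; leave the camera as it is aimed, and leave everything else where it stands. Finish while holding the jar still in front of the lens: do not put it down or let go.

Things in the scene. Friction and masses are not known exactly. Their poses are not given: they have to be found in the camera images.
- yellow_jar: Yellow-capped spice jar, about 0.11 kg: square clear jar with rounded edges, 44 x 44 mm, 100 mm tall, its top 20 mm a round yellow cap of 44 mm diameter. Stands in any one of the block's four pockets. Origin: centre of its underside (at the start 10 mm above the worktop); z up along the jar; the label faces along -x, at the start out over the front of the block towards the robot.
- label (a point): Middle of the yellow-capped jar's label, on the jar's -x face, 22 mm from the jar's axis and 45 mm above its underside. Axes are those of the jar.
- spice_block: Wooden spice block, fixed, 72 mm (x) by 246 mm (y), 46 mm tall, four square pockets 48 mm wide and 36 mm deep in a row at y = +90, +30, -30 and -90 mm (jars 60 mm apart: there is most room for fingers in front of and behind a cap, closing along the block's x). Origin: underside centre; front along -x. Wall cabinets hang behind, from 0.58 m up.
- lens (a point): Centre of the front glass of the camera lens, about 0.27 m above the worktop, on the left. The lens looks along -x of this frame; y is sideways (level), z is up in the picture. Camera: black with a light top, 104 mm wide, 60 mm tall, lens barrel 56 mm across; this point is 51 mm ahead of and 46 mm above the tilt hinge.
- camera (a joint): Tilt of the camera on its stand, rad: 0 = looking level, positive = looking downward (0.12 to 0.5 at the start). Held by a stiff clamp; not to be changed.
- camera_stand: Desk stand of the camera, fixed: round dark base of 112 mm diameter with an upright tube to the tilt hinge at 228 mm height. Origin: centre of the underside; the camera looks towards its -x side.
- shutter_top (a point): Centre of the top of the red push button (28 mm diameter) of the remote shutter release, a round grey puck 66 mm across with a black button housing on it, fixed to the worktop in front of the robot; 33 mm above the worktop when up. Axes: z up. Press straight down.
- shutter (a joint): Travel of the red button, m: 0 = up, 0.006 = fully down. Its spring needs 5 N when fully down and pushes it back up.
- remote: The remote's round puck, 66 mm diameter. Origin: centre of its underside.
- spice_black: Round spice jar with a black cap and dark blue label, 41 mm diameter, 105 mm tall, in a pocket of the block. Origin: centre of the underside. Leave alone.
- spice_green: Round spice jar with a black cap and a black label with green leaves, 41 mm diameter, 105 mm tall, in a pocket of the block. Origin: centre of the underside. Leave alone.
- salt_shaker: Salt shaker, clear with a grey rounded top, 44 mm diameter, 90 mm tall, in a pocket of the block. Origin: centre of the underside. Leave alone.
- mug: White mug, 83 mm wide, 70 mm tall, near the coffee machine. Origin: its underside. Leave alone.
- pepper_mill: Dark wooden pepper mill, 58 mm diameter, 150 mm tall, at the back between coffee machine and toaster. Origin: centre of its underside. Leave alone.
- kitchen_timer: Round wind-up timer, 58 mm diameter, 41 mm tall, in front of the toaster. Leave alone.
- scissors: Scissors with blue handles, 199 mm long, 9 mm thick, lying on the flat cutting board at the front left. Leave alone.

How it is judged:
On the way, in this order (a step that is already met when the one before it is completed fails the run):
1. the red button has been pressed fully down (value of joint shutter above 0.005 m), for 0.05 s.
2. the red button has sprung back up (value of joint shutter below 0.001 m), for 0.1 s.
3. the yellow-capped jar has been lifted clear of the block in the gripper (height (world z) of yellow_jar above 0.06 m and contact force between the fingers and yellow_jar above 1 N), for 0.2 s.
At the end, for the whole second after the job is handed in: Jar held still by the fingers in the air, off the camera: label centre 110 to 190 mm ahead of the lens and within 30 mm of its line of sight sideways and up or down, label facing the lens, jar upright in the picture, its axes within 0.25 rad of the camera's. Red button up (x of label in the frame of lens between -0.19 and -0.11 m and y of label in the frame of lens between -0.03 and 0.03 m and z of label in the frame of lens between -0.03 and 0.03 m and angle between the x axis of label and the x axis of lens, either way round below 0.25 rad and angle between the z axis of label and the z axis of lens, either way round below 0.25 rad and x of lens in the frame of label below -0.08 m and angle between yellow_jar's own z axis and vertical below 1 rad and height (world z) of yellow_jar above 0.09 m and contact force between the fingers and yellow_jar above 1 N and contact force between yellow_jar and camera_stand below 0.2 N and linear speed of yellow_jar below 0.02 m/s and value of joint shutter below 0.001 m); the arm keeps its last pose, push and grip.
It fails at once if another thing on the worktop or in the block is moved by more than 40 mm (distance of any of spice_black, spice_green, salt_shaker, mug, pepper_mill, kitchen_timer, scissors from where it was at the start of the episode above 0.04 m).
It fails at once if an upright bystander is tipped over (angle between any of spice_black, spice_green, salt_shaker, mug, pepper_mill's own z axis and vertical above 0.5 rad).
It fails at once if the camera's aim is changed (distance of lens from where it was at the start of the episode above 0.01 m).
It also fails if it takes over 48 s, if anything falls off the work surface, if the arm or the gripper's body presses on something with over 40 N, if the wrist force passes 120 N, or if a joint passes its speed limit or range.

## Working session

There is one attempt and no reset: what is moved stays moved. The work goes in short steps, Python scripts to look and compute and a tool call to move; the robot and the scene stay as the last step left them, time stands still between calls to the robot, and variables do not carry over. Pictures are saved under pics/ and viewed, at most 10 in all, crops included, and the job is handed in when it is done.

Besides the shell and the picture viewer there is one more tool, called after ">>>" as name(argument=value, ...) on one line, values as JSON. send_rows: Moves the arm, as the interface text tells. Its arguments: {"type":"object","properties":{"plan":{"type":"array"},"squeeze":{"type":"number"}},"required":["plan"]}

```bash
mkdir -p pics; python3 - <<'E'
from workcell import get_obs, optics, job
import cv2,numpy as np
np.set_printoptions(precision=4,suppress=True)
o=get_obs();print(o)
for n in ["scene","top"]:
    c=optics.get_calibration(n);print(n,c)
    im=optics.camera(n);np.save(f"pics/{n}.npy",im)
    cv2.imwrite(f"pics/{n}1.png",cv2.resize(im[:,:,::-1],(800,600),interpolation=cv2.INTER_CUBIC))
print(optics.get_calibration("wrist"))
E
```

```text
{'clock': 0.0, 'joint_pos': array([ 1.2425,  0.3329, -0.0647,  1.4609,  0.0216,  1.3499, -0.0885]), 'joint_velocities': array([ 0.0002,  0.0016, -0.0019, -0.0006, -0.0009,  0.0007,  0.0013]), 'tau': array([  0.0006, -62.5438,   0.0496, -39.1602,   0.0163,   0.0098,
        -0.    ]), 'position': array([ 0.188 , -0.5957,  0.2475]), 'ee_rot': array([ 0.9883,  0.1523, -0.0001, -0.0007]), 'ft_force': array([ 0.4685,  0.188 , -0.2727]), 'torque': array([-0.009 , -0.0366,  0.0271]), 'grasp_force': 0.0, 'grip_width': 1.0012986377361761}
scene {'intrinsics': array([[415.3601,   0.    , 257.8512],
       [  0.    , 415.3601, 191.2778],
       [  0.    ,   0.    ,   1.    ]]), 'world_from_camera': array([[-0.8354,  0.4234, -0.3505,  0.0939],
       [-0.5494, -0.6216,  0.5585,  0.651 ],
       [ 0.0186,  0.6591,  0.7518,  1.0985],
       [ 0.    ,  0.    ,  0.    ,  1.    ]])}
top {'intrinsics': array([[374.2606,   0.    , 254.1229],
       [  0.    , 374.2606, 190.1177],
       [  0.    ,   0.    ,   1.    ]]), 'world_from_camera': array([[-0.0288,  0.9961, -0.0837,  0.4474],
       [-0.9992, -0.0264,  0.03  , -0.0166],
       [ 0.0277,  0.0845,  0.996 ,  1.1334],
       [ 0.    ,  0.    ,  0.    ,  1.    ]])}
{'intrinsics': array([[297.3186,   0.    , 255.9124],
       [  0.    , 297.3186, 186.2757],
       [  0.    ,   0.    ,   1.    ]]), 'T_tool_cam': array([[-0.0003,  0.9583,  0.2856,  0.0723],
       [ 1.    ,  0.0002,  0.0006, -0.0019],
       [ 0.0006,  0.2856, -0.9583, -0.1257],
       [ 0.    ,  0.    ,  0.    ,  1.    ]])}
```

View pics/scene1.png

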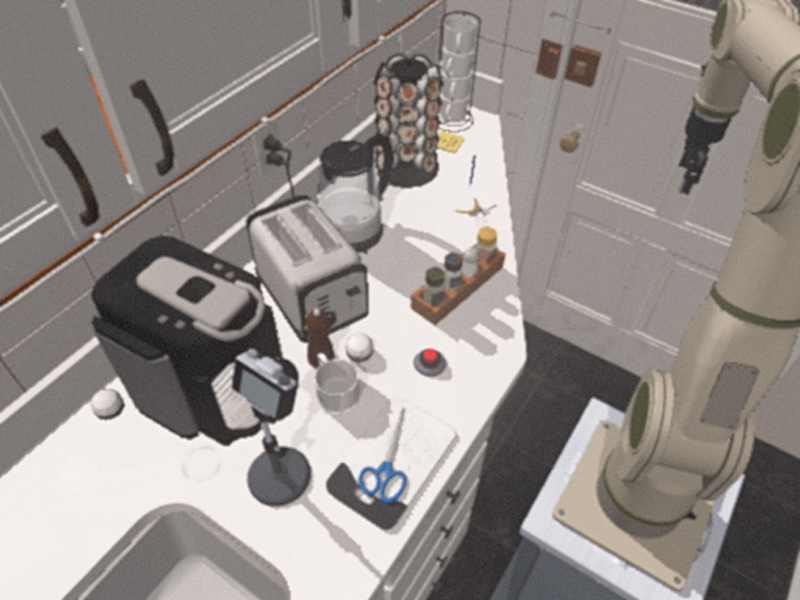

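View pics/top1.png

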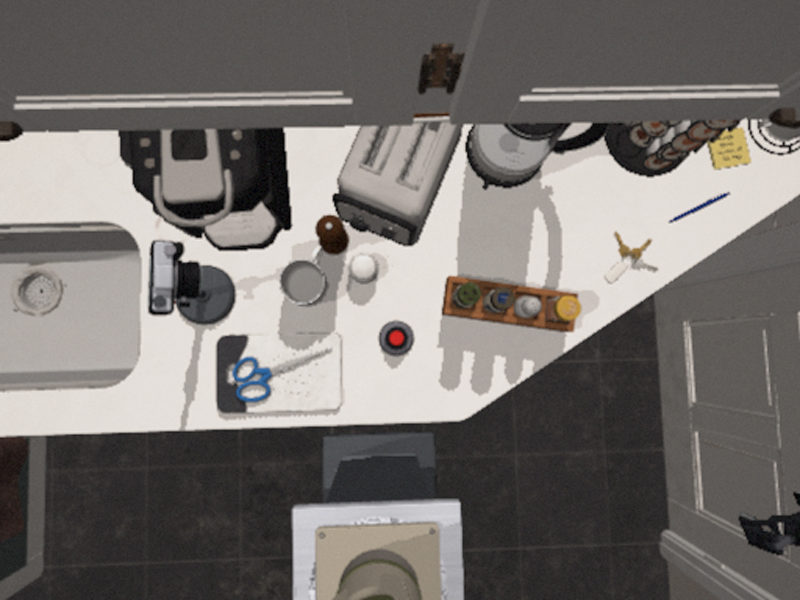

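The scene view shows the yellow jar at the far right pocket (487,237), the red button at (430,357), and the desk camera at (265,385). In the top view they are at (568,306), (396,338) and (175,278), with the lens looking towards -y. I'll enlarge crops to measure these.

```bash
python3 - <<'E'
import cv2,numpy as np
def crop(n,x0,y0,w,h,s):
    im=np.load(f"pics/{n}.npy")[y0:y0+h,x0:x0+w,::-1]
    im=cv2.resize(im,None,fx=s,fy=s,interpolation=cv2.INTER_CUBIC)
    for i in range(0,w,10): cv2.putText(im,str(x0+i),(i*s,8),0,.3,(0,0,255),1);cv2.line(im,(i*s,0),(i*s,im.shape[0]),(0,255,255) ,1) if i%20==0 else 0
    for i in range(0,h,10): cv2.putText(im,str(y0+i),(0,i*s+4),0,.3,(0,0,255),1); cv2.line(im,(0,i*s),(im.shape[1],i*s),(0,255,255),1) if i%20==0 else 0
    return im
cv2.imwrite("pics/c1.png",crop("top",240,170,140,60,5))
a=crop("top",90,145,66,70,6); b=crop("scene",144,220,66,105,5)
o=np.zeros((max(a.shape[0],b.shape[0]),a.shape[1]+b.shape[1]+4,3),np.uint8)
o[:a.shape[0],:a.shape[1]]=a;o[:b.shape[0],-b.shape[1]:]=b
cv2.imwrite("pics/c2.png",o);print(o.shape)
E
```

```text
(525, 730, 3)
```

View pics/c1.png

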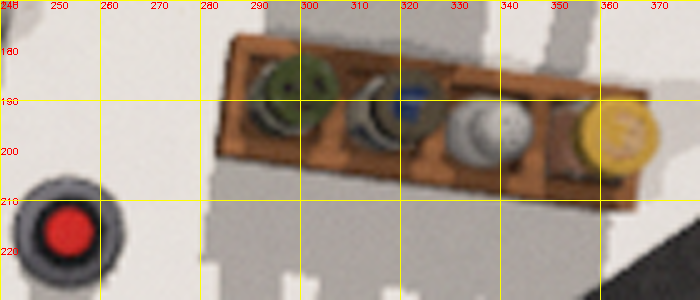

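View pics/c2.png

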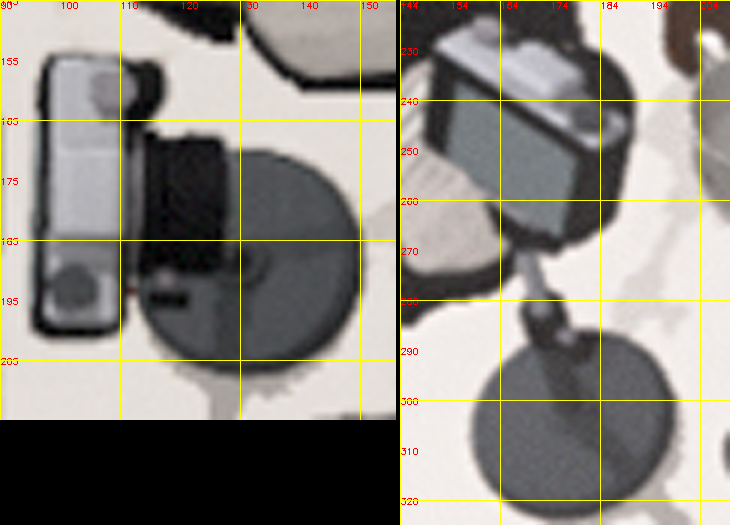

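The crops show the yellow cap centre at top px (363.8,197.2) and the button at (254,216.2). The block corners are (286.6,177.2), (369.6,188.4), (367,212) and (283.4,201.2). The stand base centre is (131.5,188.6), the lens front is about (127.7,179), and the screen edges show in the scene view.

```bash
cat > h.py <<'E'
from workcell import get_obs, optics, job
import numpy as np, cv2
from scipy.spatial.transform import Rotation as R
np.set_printoptions(precision=4,suppress=True)
def ray(n,p):
    c=optics.get_calibration(n);K=c["intrinsics"];T=c["world_from_camera"]
    d=np.linalg.inv(K)@[p[0],p[1],1]; return T[:3,3],T[:3,:3]@(d*[1,-1,-1])
def pix(n,p,z):
    o,d=ray(n,p); return o+d*(z-o[2])/d[2]
def proj(n,P):
    c=optics.get_calibration(n);K=c["intrinsics"];T=c["world_from_camera"]
    q=T[:3,:3].T@(np.asarray(P)-T[:3,3]); q=K@(q*[1,-1,-1]); return q[:2]/q[2]
E
python3 - <<'E'
from h import *
cs=[pix("top",p,.046) for p in [(286.6,177.2),(369.6,188.4),(367,212),(283.4,201.2)]]
print(np.array(cs)); c=np.mean(cs,0); yv=(cs[0]+cs[3]-cs[1]-cs[2])/2
yaw=np.arctan2(-yv[0],yv[1]);print("block",c,np.linalg.norm(yv),yaw)
w=np.array([np.sin(yaw),-np.cos(yaw)])
print("pocket -90:",c[:2]+.09*w,"cap:",pix("top",(363.8,197.2),.11), pix("scene",(487/1.5625,232/1.5625),.11))
print("button",pix("top",(254,216.2),.033),pix("scene",(430/1.5625,356/1.5625),.033))
b=pix("top",(131.5,188.6),.008); print("base",b,pix("scene",(144+174/5,220+423/5),.008))
print("lens",pix("top",(127.7,179),.265))
e=[pix("top",p,.3) for p in [(98.3,154.5),(96.3,199)]];v=e[0]-e[1];print("body edge",v,np.linalg.norm(v))
obs=[((179,252),(176.6,267.4)),((155.2,236.4),(153,250)),((155.2,236.4),(179,252)),]
for a,q in obs: d=np.subtract(q,a);print("meas",np.degrees(np.arctan2(d[0],d[1])))
# lens frame yaw: look dir f=(cos a,sin a)
ex=v[:2]/np.linalg.norm(v[:2]); look=np.array([ex[1],-ex[0]]) ; print("look",look, np.degrees(np.arctan2(look[1],look[0])))
for t in [.1,.2,.3,.4,.5]:
    f=np.r_[look*np.cos(t),-np.sin(t)]; up=np.r_[look*np.sin(t),np.cos(t)]; s=np.r_[ex,0]
    hinge=np.r_[b[:2],.228]; L=hinge+.051*f+.046*up
    row=[t,*L,*proj("top",L)]
    for sy in (-.0,):
        for y in (-.035,.035):
            for z0,z1 in((.02,-.02),):
                P=L-.075*f+y*s+z0*up;Q=L-.075*f+y*s+z1*up
                d=proj("scene",Q)-proj("scene",P); row+=[np.degrees(np.arctan2(d[0],d[1])),*proj("scene",(P+Q)/2)]
    print(np.array(row))
E
```

```text
[[ 0.5743 -0.1457  0.046 ]
 [ 0.5349 -0.3895  0.046 ]
 [ 0.4659 -0.378   0.046 ]
 [ 0.5042 -0.1338  0.046 ]]
block [ 0.5198 -0.2618  0.046 ] 0.2470036539335623 -0.1580192517554566
pocket -90: [ 0.5057 -0.3506] cap: [ 0.5058 -0.35    0.11  ] [ 0.5086 -0.3552  0.11  ]
button [ 0.4632 -0.0472  0.033 ] [ 0.4605 -0.0427  0.033 ]
base [0.5563 0.3163 0.008 ] [0.5533 0.3194 0.008 ]
lens [0.554 0.249 0.265]
body edge [ 0.0992 -0.0038  0.    ] 0.09930584310707563
meas -8.857958763628384
meas -9.188836077358717
meas 56.75667413803562
look [-0.0379 -0.9993] -92.17369586050978
[  0.1      0.5542   0.261    0.2687 121.9288 178.8523   6.7969 169.6264
 264.1211   9.8491 147.5878 248.7754]
[  0.2      0.5541   0.2572   0.263  124.3766 179.1552  -0.1899 171.023
 262.2206   2.6179 148.9788 246.948 ]
[  0.3      0.554    0.2541   0.2569 126.5831 179.4678  -5.9697 172.4888
 260.3985  -3.5193 150.4476 245.2037]
[  0.4      0.5539   0.2515   0.2505 128.5294 179.7866 -10.8295 174.0068
 258.6752  -8.78   151.9769 243.5621]
[  0.5      0.5538   0.2496   0.2439 130.2003 180.108  -14.996  175.5594
 257.0693 -13.3544 153.5491 242.0406]
```

Tilt is about 0.38 rad, the lens about (0.554,0.252,0.252), looking at azimuth −92°. The jar is at (0.506,−0.351) and the block yaw is −9°. Next I turn the tool and travel to a point above the button with the gripper shut.

>>> send_rows(plan=[[[0,0,-0.074,0,0,0,0],[0,0,-0.074,0,0,0,0],[0,0,-0.074,0,0,0,0],[0,0,-0.074,0,0,0,0],[0,0,-0.074,0,0,0,0],[0,0,-0.074,0,0,0,0],[0,0,-0.074,0,0,0,0],[0,0,-0.074,0,0,0,0],[0,0,-0.074,0,0,0,0],[0,0,-0.074,0,0,0,0],[0,0,0,0.163,0.051,0,0],[0,0,0,0.163,0.051,0,0],[0,0,0,0.163,0.051,0,0],[0,0,0,0.163,0.051,0,0],[0,0,0,0.163,0.051,0,0],[0,0,0,0.163,0.051,0,0],[0,0,0,0.163,0.051,0,0],[0,0,0,0.163,0.051,0,0],[0,0,0,0.163,0.051,0,0],[0,0,0,0.163,0.051,0,0]]])

```text
clock: 1.77
position: [0.3395, -0.288, 0.2481]
ee_rot: [0.76, 0.65, -0.0, -0.0]
ft_force: [0.7, 0.5, 0.8]
grip_width: 0.0
grasp_force: 0.0
```

```bash
cat >> h.py <<'E'
def tool(): 
    o=get_obs(); return o,np.array(o["position"]),R.from_quat(o["ee_rot"])
def go(P,Rt=None):
    o,p,r=tool(); print("clk",o["clock"],"p",p,"q",o["joint_pos"],"F",o["ft_force"],"grip",o["grip_width"],o["grasp_force"])
    print("shift units (current axes)",r.inv().apply(np.subtract(P,p))/.2)
    if Rt is not None: print("turn units",(r.inv()*Rt).as_rotvec()/1.5)
def down(az,tilt=0):  # tool y at azimuth az, z down
    y=np.array([np.cos(az),np.sin(az),0]);z=np.array([0,0,-1.])
    return R.from_matrix(np.c_[np.cross(y,z),y,z])
E
python3 -c "
from h import *
go((.462,-.045,.1),down(-.158)); print(tool()[2].as_matrix())"
```

```text
clk 1.7667 p [ 0.3395 -0.288   0.2481] q [ 1.0907 -0.0453 -0.4707  1.8852 -0.0209  1.2971  0.471 ] F [0.7463 0.5432 0.8174] grip 0.0002547400504648359 0.0
shift units (current axes) [1.2952 0.4177 0.74  ]
turn units [-0.0003  0.0001  0.0019]
[[ 0.1545  0.988  -0.0005]
 [ 0.988  -0.1545 -0.0001]
 [-0.0002 -0.0004 -1.    ]]
```

>>> send_rows(plan=[[[0,0,0,0.162,0.052,0,0],[0,0,0,0.162,0.052,0,0],[0,0,0,0.162,0.052,0,0],[0,0,0,0.162,0.052,0,0],[0,0,0,0.162,0.052,0,0],[0,0,0,0.162,0.052,0,0],[0,0,0,0.162,0.052,0,0],[0,0,0,0.162,0.052,0,0],[0,0,0,0,0,0.15,0],[0,0,0,0,0,0.15,0],[0,0,0,0,0,0.15,0],[0,0,0,0,0,0.15,0],[0,0,0,0,0,0.15,0],[0,0,0,0,0,0,0],[0,0,0,0,0,0,0],[0,0,0,0,0,0,0]]])

```text
clock: 3.1
position: [0.4623, -0.0463, 0.0998]
ee_rot: [0.76, 0.65, 0.001, 0.0]
ft_force: [-0.2, 0.8, 0.8]
grip_width: -0.001
grasp_force: 0.0
```

```bash
python3 -c "
from h import *
go((.462,-.045,.06),down(-.158))
w=optics.camera('wrist');t=optics.camera('top')
a=cv2.resize(w[:,:,::-1],(560,420));b=cv2.resize(t[180:240,220:290,::-1],None,fx=4,fy=4,interpolation=cv2.INTER_CUBIC)
o=np.zeros((420,800,3),np.uint8);o[:,:560]=a;o[:240,560:800]=b[:,:240];cv2.imwrite('pics/p1.png',o)"
```

```text
clk 3.1 p [ 0.4623 -0.0463  0.0998] q [ 0.7477  0.2115 -0.7996  2.0068  0.1809  0.9924 -0.2949] F [-0.2198  0.8487  0.8409] grip -0.0012980450759605704 0.0
shift units (current axes) [ 0.0062 -0.0029  0.199 ]
turn units [ 0.0009 -0.0001  0.0021]
```

View pics/p1.png

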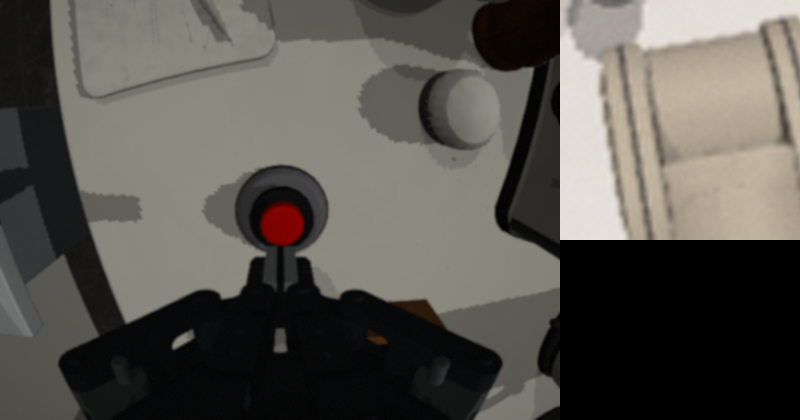

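The wrist view shows the button at (282,223), straight ahead of the shut fingertips at (281,250). I'll check the position numerically.

```bash
cat >> h.py <<'E'
def wpix(p,z):  # wrist pixel -> world point at height z
    c=optics.get_calibration("wrist");K=c["intrinsics"];T=c["T_tool_cam"]
    d=np.array([p[0]-K[0,2],p[1]-K[1,2]])/K[0,0];th=np.linalg.norm(d)
    u=np.r_[d/th*np.sin(th),np.cos(th)]*[1,-1,-1]
    o,P,r=tool(); a=P+r.apply(T[:3,3]); v=r.apply(T[:3,:3]@u); return a+v*(z-a[2])/v[2]
E
python3 -c "
from h import *
print(wpix((257.8,203.9),.033))"
```

```text
[ 0.4636 -0.0426  0.033 ]
```

>>> send_rows(plan=[[[0,0,0,0.018,0.004,0.06,0],[0,0,0,0,0,0.06,0],[0,0,0,0,0,0.06,0],[0,0,0,0,0,0.06,0],[0,0,0,0,0,0.012,0],[0,0,0,0,0,0.012,0],[0,0,0,0,0,0.012,0],[0,0,0,0,0,0,0],[0,0,0,0,0,0,0],[0,0,0,0,0,0,0]]])

```text
clock: 4.03
position: [0.4624, -0.0432, 0.0439]
ee_rot: [0.76, 0.65, -0.001, -0.0]
ft_force: [-8.3, -0.7, 16.2]
grip_width: 0.002
grasp_force: 8.2
```

>>> send_rows(plan=[[[0,0,0,0,0,0.006,0],[0,0,0,0,0,0,0],[0,0,0,0,0,0,0]]])

```text
clock: 4.28
position: [0.4626, -0.0432, 0.0436]
ee_rot: [0.76, 0.65, -0.001, 0.0]
ft_force: [-13.9, -0.3, 33.4]
grip_width: 0.003
grasp_force: 16.3
```

The button is bottomed: 33 N with almost no further travel. Now I lift and open.

>>> send_rows(plan=[[[0,0,0,0,0,-0.05,0],[0,0,0,0,0,-0.1,0],[0,0,0,0,0,-0.15,0],[0,0,0,0,0,-0.15,0.5],[0,0,0,0,0,-0.15,0.95],[0,0,0,0,0,-0.15,0.95],[0,0,0,0,0,-0.15,0.95],[0,0,0,0,0,0,0.95],[0,0,0,0,0,0,0.95]]])

```text
clock: 5.03
position: [0.4638, -0.043, 0.2235]
ee_rot: [0.76, 0.65, 0.001, 0.002]
ft_force: [0.0, -0.4, -0.4]
grip_width: 0.85
grasp_force: 0.0
```

```bash
python3 -c "
from h import *
go((.506,-.351,.20),down(-.158))"
```

```text
clk 5.0333 p [ 0.4638 -0.043   0.2235] q [ 0.8113  0.0446 -0.8241  1.8646  0.0362  1.2435 -0.1789] F [ 0.0084 -0.4442 -0.4289] grip 0.8495007498123677 0.0
shift units (current axes) [-1.4887  0.446   0.1205]
turn units [0.0024 0.0006 0.002 ]
```

>>> send_rows(plan=[[[0,0,0,-0.149,0.0446,0.012,0.95],[0,0,0,-0.149,0.0446,0.012,0.95],[0,0,0,-0.149,0.0446,0.012,0.95],[0,0,0,-0.149,0.0446,0.012,0.95],[0,0,0,-0.149,0.0446,0.012,0.95],[0,0,0,-0.149,0.0446,0.012,0.95],[0,0,0,-0.149,0.0446,0.012,0.95],[0,0,0,-0.149,0.0446,0.012,0.95],[0,0,0,-0.149,0.0446,0.012,0.95],[0,0,0,-0.149,0.0446,0.012,0.95],[0.0024,0,0.002,0,0,0,0.95],[0,0,0,0,0,0,0.95],[0,0,0,0,0,0,0.95],[0,0,0,0,0,0,0.95]]])

```text
clock: 6.2
position: [0.5052, -0.3496, 0.1975]
ee_rot: [0.76, 0.65, -0.001, -0.002]
ft_force: [0.4, -0.5, 0.7]
grip_width: 0.946
grasp_force: 0.0
```

```bash
python3 -c "
from h import *
go((.506,-.351,.092),down(-.158))
w=optics.camera('wrist');cv2.imwrite('pics/w2.png',cv2.resize(w[:,:,::-1],(800,600)))"
```

```text
clk 6.2 p [ 0.5052 -0.3496  0.1975] q [ 0.995   0.4067 -0.5982  1.5294  0.2349  1.2823  0.2108] F [ 0.4014 -0.4858  0.7125] grip 0.9463897841696246 0.0
shift units (current axes) [-0.0068  0.0071  0.5273]
turn units [-0.0027 -0.0005  0.0014]
```

View pics/w2.png

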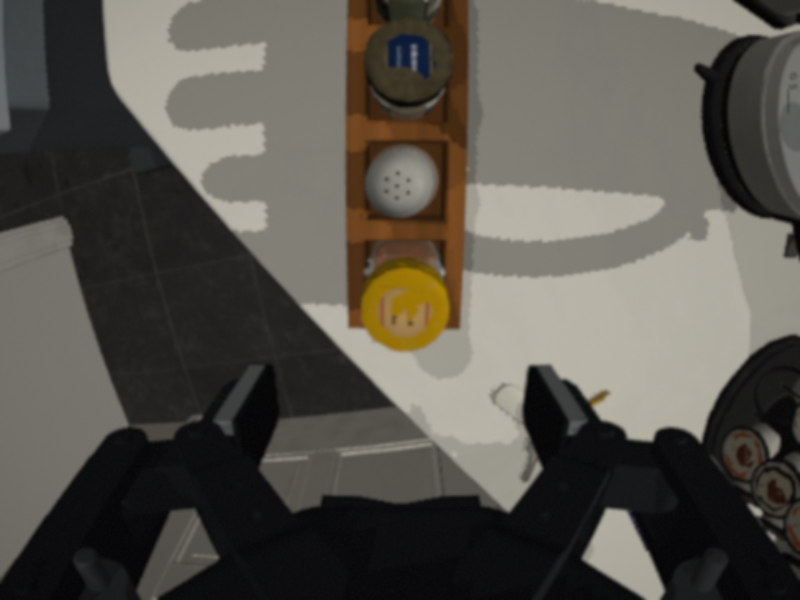

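The wrist view shows the yellow cap centred at (405,305) between the open jaws, with the block edges parallel to them. I'll compute the offset.

```bash
python3 -c "
from h import *
P=wpix((259.2,195.2),.11);print(P)
go((P[0],P[1],.090),down(-.158))"
```

```text
[ 0.5067 -0.3462  0.11  ]
clk 6.25 p [ 0.5053 -0.3497  0.1978] q [ 0.9949  0.4063 -0.5981  1.5292  0.235   1.2823  0.2109] F [-0.3669  0.2034 -0.1887] grip 0.9508710111421256 0.0
shift units (current axes) [0.0181 0.0066 0.5389]
turn units [-0.0025 -0.0002  0.0014]
```

>>> send_rows(plan=[[[-0.0025,0,0.0014,0.01,0.005,0.09,0.95],[0,0,0,0,0,0.09,0.95],[0,0,0,0,0,0.09,0.95],[0,0,0,0,0,0.09,0.95],[0,0,0,0,0,0.09,0.95],[0,0,0,0,0,0.09,0.95],[0,0,0,0,0,0,0.95],[0,0,0,0,0,0,0.7],[0,0,0,0,0,0,0.3],[0,0,0,0,0,0,0.3],[0,0,0,0,0,0,0.3],[0,0,0,0,0,0,0.3],[0,0,0,0,0,0,0.3],[0,0,0,0,0,0,0.3]]], squeeze=50)

```text
clock: 7.42
position: [0.5071, -0.3497, 0.0917]
ee_rot: [0.761, 0.648, 0.0, 0.001]
ft_force: [-0.6, 1.0, 6.4]
grip_width: 0.506
grasp_force: 50.5
```

Gripped at 43 mm. I'll lift.

>>> send_rows(plan=[[[0,0,0,0,0,-0.04,0.3],[0,0,0,0,0,-0.06,0.3],[0,0,0,0,0,-0.08,0.3],[0,0,0,0,0,-0.1,0.3],[0,0,0,0,0,-0.12,0.3],[0,0,0,0,0,-0.12,0.3],[0,0,0,0,0,-0.12,0.3],[0,0,0,0,0,-0.12,0.3],[0,0,0,0,0,-0.12,0.3],[0,0,0,0,0,-0.1,0.3],[0,0,0,0,0,-0.06,0.3],[0,0,0,0,0,0,0.3],[0,0,0,0,0,0,0.3],[0,0,0,0,0,0,0.3]]])

```text
clock: 8.58
position: [0.5057, -0.3491, 0.2966]
ee_rot: [0.761, 0.648, -0.0, -0.001]
ft_force: [-0.3, -0.7, -1.8]
grip_width: 0.504
grasp_force: 50.9
```

```bash
cat >> h.py <<'E'
t=.38; a=np.radians(-92.2); look=np.array([np.cos(a),np.sin(a)])
f=np.r_[look*np.cos(t),-np.sin(t)]; up=np.r_[look*np.sin(t),np.cos(t)]; L=np.array([.554,.252,.2525])
RG=R.from_matrix(np.c_[np.cross(f,-up),f,-up])   # final tool: y=jar x=look dir, z=-up
lab=lambda d=.15: L+d*f
TG=lab()+.022*f+up*(.082-.045)  # TCP 82 mm above jar underside
E
python3 -c "
from h import *
print(TG,TG-.022*f-.037*up,RG.as_matrix())
go(TG,RG)
cv2.imwrite('pics/w3.png',optics.camera('wrist')[:,:,::-1])"
```

```text
[0.5473 0.0787 0.2231] [0.5487 0.1128 0.1969] [[ 0.9993 -0.0356  0.0142]
 [-0.0384 -0.928   0.3706]
 [ 0.     -0.3709 -0.9287]]
clk 8.5833 p [ 0.5057 -0.3491  0.2966] q [ 0.9953  0.3508 -0.6095  1.3881  0.1989  1.4658  0.2335] F [-0.3466 -0.6589 -1.8168] grip 0.5041684532870911 50.9383071326738
shift units (current axes) [ 2.1446 -0.1347  0.3692]
turn units [0.206  0.1838 0.9535]
```

View pics/w3.png

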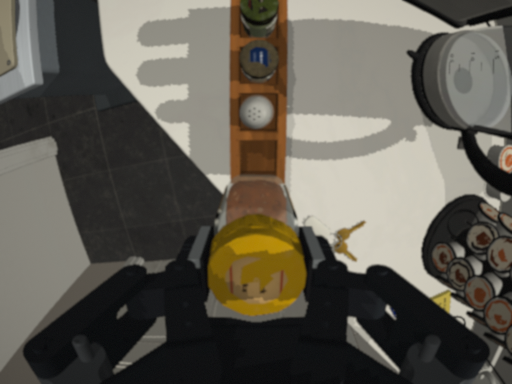

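The jar is held and its pocket is empty. I'll carry it across, then yaw it.

>>> send_rows(plan=[[[0,0,0,0.08,-0.005,0,0.3],[0,0,0,0.13,-0.008,0,0.3],[0,0,0,0.14,-0.009,0,0.3],[0,0,0,0.14,-0.009,0,0.3],[0,0,0,0.14,-0.009,0,0.3],[0,0,0,0.14,-0.009,0,0.3],[0,0,0,0.14,-0.009,0,0.3],[0,0,0,0.14,-0.009,0,0.3],[0,0,0,0.14,-0.009,0,0.3],[0,0,0,0.14,-0.009,0,0.3],[0,0,0,0.14,-0.009,0,0.3],[0,0,0,0.14,-0.009,0,0.3],[0,0,0,0.14,-0.009,0,0.3],[0,0,0,0.14,-0.009,0,0.3],[0,0,0,0.14,-0.009,0,0.3],[0,0,0,0.1,-0.007,0,0.3],[0,0,0,0.06,-0.004,0,0.3],[0,0,0,0,0,0,0.3]]])

```text
clock: 10.13
position: [0.5471, 0.0915, 0.2971]
ee_rot: [0.76, 0.65, -0.0, -0.001]
ft_force: [0.0, 1.9, -1.4]
grip_width: 0.505
grasp_force: 51.0
```

>>> send_rows(plan=[[[0,0,0.06,0,0,0,0.3],[0,0,0.08,0,0,0,0.3],[0,0,0.08,0,0,0,0.3],[0,0,0.08,0,0,0,0.3],[0,0,0.08,0,0,0,0.3],[0,0,0.08,0,0,0,0.3],[0,0,0.08,0,0,0,0.3],[0,0,0.08,0,0,0,0.3],[0,0,0.08,0,0,0,0.3],[0,0,0.08,0,0,0,0.3],[0,0,0.08,0,0,0,0.3],[0,0,0.08,0,0,0,0.3],[0,0,0.03,0,0,0,0.3],[0,0,0,0,0,0,0.3],[0,0,0,0,0,0,0.3]]])

```text
clock: 11.38
position: [0.5479, 0.087, 0.2973]
ee_rot: [1.0, -0.021, -0.0, 0.0]
ft_force: [0.0, -1.0, -0.6]
grip_width: 0.5
grasp_force: 50.9
```

```bash
python3 -c "
from h import *
go(TG,RG)"
```

```text
clk 11.3833 p [0.5479 0.087  0.2973] q [ 0.3541  0.2193 -0.6903  1.544   0.1406  1.4297 -1.9582] F [ 0.0404 -1.021  -0.5858] grip 0.5002690309962765 50.93122767051682
shift units (current axes) [-0.0006  0.0413  0.3714]
turn units [ 0.2536 -0.0001 -0.0031]
```

Yaw is good. I'll tilt 0.254 units about tool x, and check before lowering.

>>> send_rows(plan=[[[0.04,0,0,0,0,0,0.3],[0.055,0,0,0,0,0,0.3],[0.055,0,0,0,0,0,0.3],[0.055,0,0,0,0,0,0.3],[0.049,0,-0.003,0,0,0,0.3],[0,0,0,0,0,0,0.3],[0,0,0,0,0,0,0.3]]])

```text
clock: 11.97
position: [0.5481, 0.0861, 0.2972]
ee_rot: [0.982, -0.02, 0.004, -0.188]
ft_force: [0.2, 0.7, -1.3]
grip_width: 0.501
grasp_force: 51.2
```

```bash
python3 -c "
from h import *
go(TG,RG)"
```

```text
clk 11.9667 p [0.5481 0.0861 0.2972] q [ 0.5794  0.2013 -0.6822  1.6091 -0.2563  1.3312 -1.6461] F [ 0.2186  0.7432 -1.3335] grip 0.5013700367501949 51.18000904618384
shift units (current axes) [-0.0024  0.1715  0.3309]
turn units [ 0.0009 -0.0013 -0.0017]
```

>>> send_rows(plan=[[[0,0,0,0,0.02,0.04,0.3],[0,0,0,0,0.03,0.06,0.3],[0,0,0,0,0.03,0.06,0.3],[0,0,0,0,0.03,0.06,0.3],[0,0,0,0,0.03,0.06,0.3],[0,0,0,0,0.03,0.05,0.3],[0,0,0,0,0,0,0.3],[0,0,0,0,0,0,0.3],[0,0,0,0,0,0,0.3]]])

```text
clock: 12.72
position: [0.5483, 0.0812, 0.2247]
ee_rot: [0.982, -0.019, 0.005, -0.189]
ft_force: [0.5, -0.2, -0.7]
grip_width: 0.501
grasp_force: 51.2
```

```bash
python3 -c "
from h import *
go(TG,RG)
w=optics.camera('wrist');s=optics.camera('scene');np.save('pics/s4.npy',s)
o=np.zeros((600,800,3),np.uint8)
o[:300,:400]=cv2.resize(w[:,:,::-1],(400,300));o[:300,400:]=cv2.resize(optics.camera('top')[:,:,::-1],(400,300))
o[300:]=cv2.resize(s[195:330,120:300,::-1],None,fx=4.44,fy=4.44,interpolation=cv2.INTER_CUBIC)[150:450,:800] if 0 else cv2.resize(s[215:290,120:320,::-1],(800,300),interpolation=cv2.INTER_CUBIC)
cv2.imwrite('pics/f4.png',o)"
```

```text
clk 12.7167 p [0.5483 0.0812 0.2247] q [ 0.5778  0.2538 -0.6756  1.7105 -0.237   1.1927 -1.6038] F [ 0.4886 -0.2492 -0.7264] grip 0.5009279569918371 51.15669051549048
shift units (current axes) [-0.0044  0.0148  0.003 ]
turn units [-0.0005 -0.0018  0.0003]
```

View pics/f4.png

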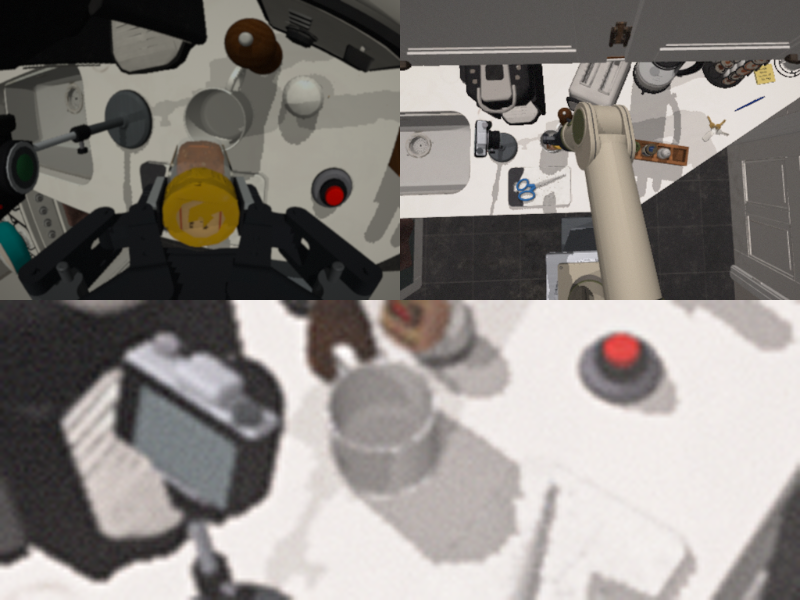

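All is in place: the label faces the lens, and the lens glass shows at wrist px (28,214) in full resolution. I'll check that against the prediction.

```bash
python3 -c "
from h import *
c=optics.get_calibration('wrist');K=c['intrinsics'];T=c['T_tool_cam'];o,P,r=tool()
def wp(X):
    q=(T[:3,:3].T@(r.inv().apply(X-P)-T[:3,3]))*[1,-1,-1];n=np.linalg.norm(q[:2]);th=np.arctan2(n,q[2]);return K[:2,2]+K[0,0]*th*q[:2]/n
for X in (L,L+.02*up,L+[.02,0,0],L-.02*f,L+.028*up,L-.028*up):print(wp(X))
print('base',wp(np.array([.555,.318,.008])), 'seen',164,151)
lc=P-.022*r.apply([0,1,0])+.037*r.apply([0,0,1]); M=np.c_[-f,np.cross(up,-f),up]; print('label in lens',M.T@(lc-L)*[-1,1,1])
"
```

```text
[ 31.1833 217.4577]
[ 14.7739 227.8497]
[ 25.255  191.7824]
[ 14.445  216.2167]
[  7.7452 232.4016]
[ 51.5334 205.002 ]
base [161.5717 154.6406] seen 164 151
label in lens [ 0.1474 -0.0011  0.0008]
```

The lens matches the prediction to within a few mm, and the label sits about 147 mm ahead of it and centred. I'm handing in.

```bash
python3 -c "
from h import *
print(get_obs()['joint_velocities']);print(job.hand_in())"
```

```text
[ 0.0004  0.0002  0.0026  0.0023 -0.0026 -0.0026  0.0002]
the job is handed in; nothing more can be done
None
```

I handed the job in at about 13 s; no verdict came back. I pressed the red button fully and it is up again, and the arm is holding the yellow-capped jar still, label square to the lens, centred and about 147 mm away by my measurements.

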